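Show the bench camera the bottle left open and its cap

TASK

One sample bottle has been left without its cap: start the bench camera by pressing the large button on its control box fully down and letting it go, then point straight down at the open bottle's mouth with the fingertips two or three centimetres above it, and stay there for two seconds. Then point in the same way at the loose cap that fits that bottle, and finish there, still pointing at it. Touch nothing but the control box, leave the small button alone, and do not point at or pass low over the capped bottles or the small cap.

Things in the scene. Friction and masses are not known exactly. Their poses are not given: they have to be found in the camera images.
- bottle_open: the one bottle without its cap: small square cream plastic sample bottle, body 50 x 50 mm and 70 mm high, sloping in to a bare round neck 30 mm across whose open rim is 97 mm above the bench. Loose, upright, in a row of four bottles in any order, the others capped. Origin: centre of its underside, z up.
- mouth (a point): the centre of bottle_open's open mouth, in the plane of the rim, 97 mm above the bench; z up.
- bottle_a: a closed bystander bottle of the same kind as bottle_open, 50 x 50 mm, 100 mm tall, with a ribbed white screw cap 36 mm across and 18 mm high on it. Loose, upright. Origin: centre of its underside, z up.
- bottle_b: a closed bystander bottle of the same kind as bottle_open, 50 x 50 mm, 100 mm tall, with a ribbed white screw cap 36 mm across and 18 mm high on it. Loose, upright. Origin: centre of its underside, z up.
- bottle_c: a closed bystander bottle of the same kind as bottle_open, 50 x 50 mm, 100 mm tall, with a ribbed white screw cap 36 mm across and 18 mm high on it. Loose, upright. Origin: centre of its underside, z up.
- wide_cap: the loose cap that fits bottle_open: white ribbed screw cap exactly like those on the other bottles, 36 mm across, 18 mm high, lying top up on the bench between the robot and the bottles. Origin: centre of its underside.
- wide_cap_top (a point): the centre of wide_cap's top face, 18 mm above the bench; z up.
- narrow_cap: another loose white ribbed cap, much too small for the bottle: 18 mm across, 14 mm high (a bystander), lying top up on the bench. Origin: centre of its underside.
- console: the bench camera's control box: low grey box 90 (x) x 130 (y) x 40 mm high with two round black push buttons on its top, one large and one small; fixed to the bench, to the left or right of the loose caps. Origin: centre of its underside; the large button lies 25 mm to its +y side, the small one 35 mm to its -y side.
- big_button (a joint): travel of the large push button (36 mm across): 0 up, 0.006 m fully down; it springs back, and takes about 5 N to go fully down.
- big_button_top (a point): the centre of the large button's top face; it is pressed straight down.
- small_button (a joint): travel of the small push button (18 mm across, the wrong one): 0 up, 0.006 m fully down.
- rack: bystander: red tube rack, 90 x 130 mm, 48 mm high over its white tube tops, fixed to the bench. Origin: centre of its underside.
- marker: bystander: loose marker pen, 130 mm long, 12 mm thick, lying roughly along y between the caps and the bottles. Origin: underside of its middle.
Mind the look-alikes: they are no part of the job. Leave any blue or pink look-alike of the wide_cap alone. Leave any orange look-alike of the console alone.

How it is judged:
On the way, in this order (a step that is already met when the one before it is completed fails the run):
1. the large button is pressed down (at least 4.5 mm of its 6 mm) (value of joint big_button above 0.0045 m), for 0.05 s.
2. large button let go; for 1.6 s the TCP is within 22 mm sideways of the open mouth's centre and 18 to 70 mm above it (horizontal distance between the grasp point and mouth below 0.022 m and z of the grasp point in the frame of mouth between 0.018 and 0.07 m and value of joint big_button below 0.0015 m), for 1.6 s.
At the end, for the whole second after the job is handed in: TCP within 22 mm sideways of the wide cap's top centre and 18 to 70 mm above it (fingertips are about 19 mm lower), touching nothing; both buttons up (1.5 mm); bottles upright (0.1 rad); bottles, caps and marker within 10 mm of their starts (horizontal distance between the grasp point and wide_cap_top below 0.022 m and z of the grasp point in the frame of wide_cap_top between 0.018 and 0.07 m and value of joint each of big_button, small_button below 0.0015 m and distance of each of bottle_open, bottle_a, bottle_b, bottle_c, wide_cap, narrow_cap, marker from where it was at the start of the episode below 0.01 m and angle between each of bottle_open, bottle_a, bottle_b, bottle_c's own z axis and vertical below 0.1 rad).
It fails at once if a bottle, a cap or the marker is moved, tipped or lifted (more than 10 mm) (distance of any of bottle_open, bottle_a, bottle_b, bottle_c, wide_cap, narrow_cap, marker from where it was at the start of the episode above 0.01 m).
It fails at once if the robot touches a bottle, a cap, the marker or the tube rack, or anything at all while its TCP is over 130 mm sideways from the control box (more than 0.5 N) (contact force between any of the fingers, the arm and bottle_open above 0.5 N or contact force between any of the fingers, the arm and bottle_a above 0.5 N or contact force between any of the fingers, the arm and bottle_b above 0.5 N or contact force between any of the fingers, the arm and bottle_c above 0.5 N or contact force between any of the fingers, the arm and wide_cap above 0.5 N or contact force between any of the fingers, the arm and narrow_cap above 0.5 N or contact force between any of the fingers, the arm and marker above 0.5 N or contact force between any of the fingers, the arm and rack above 0.5 N or (contact force between the fingers and anything else above 0.5 N and horizontal distance between the grasp point and console above 0.13 m) or (contact force between the arm and anything else above 0.5 N and horizontal distance between the grasp point and console above 0.13 m)).
It fails at once if the small button is pressed (more than 3 mm) (value of joint small_button above 0.003 m).
It fails at once if the tool points at the wrong thing: its TCP comes over the middle of a capped bottle (within 20 mm sideways) less than 60 mm above its cap, or likewise over the narrow cap ((horizontal distance between the grasp point and bottle_a below 0.02 m and z of the grasp point in the frame of bottle_a below 0.16 m) or (horizontal distance between the grasp point and bottle_b below 0.02 m and z of the grasp point in the frame of bottle_b below 0.16 m) or (horizontal distance between the grasp point and bottle_c below 0.02 m and z of the grasp point in the frame of bottle_c below 0.16 m) or (horizontal distance between the grasp point and narrow_cap below 0.02 m and z of the grasp point in the frame of narrow_cap below 0.074 m)).
It also fails if it takes over 48 s, if anything falls off the work surface, if the arm or the gripper's body presses on something with over 40 N, if the wrist force passes 120 N, or if a joint passes its speed limit or range.

ROBOT

A 6-joint arm with a two-finger parallel gripper is mounted at the origin on the work surface. World frame = base frame: x ahead of the robot, y to its left, z up, the work surface at z = 0. Lengths are in m, angles in rad, forces in N, time in s.
With the tool pointing down it reaches from about 0.2 to 0.875 m from the base axis. Payload 3.4 kg.
Tool frame: the origin (TCP) lies between the finger pads, 19 mm behind the fingertips; this is the grasp point; z points along the fingers, y is the line along which they close (so a half turn about z gives the same grasp; the last joint's range is limited). The gripper opens to 94 mm and grips with 3 to 60 N. Pads are 16 mm wide; open, the fingers measure 119 mm over their backs; the gripper's body (75 mm by 177 mm) begins 78 mm behind the grasp point.
Start: joints at [1.155, 0.276, 1.505, -0, 1.361, -0.121], TCP at [0.167, 0.55, 0.224] pointing down, gripper open.
Joint ranges: [-2.89, 2.89], [-0.75, 2.08], [0.22, 2.7], [-1.18, 4.32], [0.11, 2.71], [-2.7, 2.7]. Speed limits (rad/s): [2.57, 2.57, 3.14, 3.14, 3.14, 3.14].

INTERFACE

Orientations are given as a unit quaternion [x, y, z, w].
In Python, from station import telemetry, viewer, order gives the robot as it stands.
- The arm moves only by the tool send_rows, never from a script. Its argument "series" is a list of rows, each a list of 3 entries, a list of its own where there are three numbers: the opening, from 0 (shut) to 1 (fully open), then the shift along the world's x, y, z each as a share of 30 mm, from -1 to 1, then the turn, a rotation vector about the world's x, y, z each as a share of 0.08 rad, from -1 to 1. A call has 1 to 12 rows; each row shifts and turns the commanded pose from where the row before left it; what a row does not reach is not made up. A row lasts 1/12 s, in which the tool goes at most 41.7 mm and 7.16 degrees, less where a joint would pass 70% of its speed; a pose out of reach is approached as far as the arm can. A call with a number of a shift or a turn outside -1 to 1 is refused whole. A call with a gripper value outside its range is refused whole. The fingers move at their own pace and stop on an object; "grip_force" is the grip in N (left out, the last holds). Time passes only in rows, so rows that do not move let the fingers close. It gives the time, the measured TCP pose, the force, the opening and the grip force at its end, in the units of the state.
- telemetry.get_state(): the state, without advancing time (a new reading comes with each control period).
- viewer.grab_frame(name): name is "side" or "top" or "wrist"; returns a dict with "pixels" (384x512x3 uint8, red, green, blue), "fx", "fy", "cx", "cy" (pixels), "k1" (the pictures are not rectified: a ray, as slopes to the right and down, at radius r is drawn at 1 + k1 r^2 times it, then the intrinsics apply), "world_from_camera" (4x4, takes a point from camera to world coordinates). Camera axes: x right, y up, looking along -z (the intrinsics and any distortion apply to the point x, -y, -z); pixel columns grow to the right and rows downward; lengths in m; the calibration is good to about 2 mm. A picture is of the moment at which its call begins. There is no depth.
- order.hand_in(): hands the job in; it is judged then, once.
The state is a dict: "time_s": time; "joints": joint angles; "joint_velocities": joint speeds; "tau": joint torques, N m; "tool_pos": TCP position; "orientation": TCP orientation; "force": force on the tool from outside, world axes, zero at the start; "ft_torque": the same for the moment, N m; "grip_width": finger opening in m; "grip_force": force on a finger pad.
Only numpy, scipy, OpenCV 4.12 (cv2) and the standard library are available. Lean on these libraries where they do the work, as an engineer would, in place of code of your own. Each camera call takes 0.05 s, during which the arm holds its last target. There are 200 camera calls.

## Working session

There is one attempt and no reset: what is moved stays moved. The work goes in short steps, Python scripts to look and compute and a tool call to move; the robot and the scene stay as the last step left them, time stands still between calls to the robot, and variables do not carry over. Pictures are saved under pics/ and viewed, at most 10 in all, crops included, and the job is handed in when it is done.

Besides the shell and the picture viewer there is one more tool, called as a command line: name --argument value ..., lists and objects as JSON in quotes. send_rows: Moves the arm, as the interface text tells. Its arguments: {"type":"object","properties":{"series":{"type":"array"},"grip_force":{"type":"number"}},"required":["series"]}

```bash
mkdir -p pics; cat > h.py <<'E'
import numpy as np, cv2
from station import telemetry, viewer, order
def grab(n):
    f=viewer.grab_frame(n); return f
def save(f,name,s=None):
    im=cv2.cvtColor(f["pixels"],cv2.COLOR_RGB2BGR)
    cv2.imwrite("pics/"+name,im)
def ray(f,u,v):
    K=np.array([[f["fx"],0,f["cx"]],[0,f["fy"],f["cy"]],[0,0,1.]])
    # radial k1 applied on undistorted slopes
    p=cv2.undistortPoints(np.array([[[u,v]]],float),K,np.array([f["k1"],0,0,0,0.]))[0,0]
    T=np.array(f["world_from_camera"]); d=T[:3,:3]@np.array([p[0],-p[1],-1]); return T[:3,3],d
def onz(f,u,v,z):
    o,d=ray(f,u,v); return o+d*(z-o[2])/d[2]
def proj(f,P):
    T=np.linalg.inv(f["world_from_camera"]); c=T[:3,:3]@np.array(P)+T[:3,3]
    a=np.array([c[0],-c[1]])/-c[2]; a=a*(1+f["k1"]*(a@a)); return f["fx"]*a[0]+f["cx"],f["fy"]*a[1]+f["cy"]
E
python3 - <<'E'
from h import *
a=grab("top");b=grab("side")
save(a,"top.png");save(b,"side.png")
for f in(a,b):print(f["fx"],f["k1"],np.round(f["world_from_camera"],3).tolist())
print(telemetry.get_state())
E
```

```text
457.9647688027174 -0.1248975461924686 [[0.007, 0.993, -0.12, 0.343], [-1.0, 0.007, 0.001, -0.014], [0.002, 0.12, 0.993, 1.189], [0.0, 0.0, 0.0, 1.0]]
427.25655888311695 -0.07911933762770022 [[0.937, 0.225, -0.268, 0.203], [-0.349, 0.638, -0.686, -0.66], [0.017, 0.736, 0.676, 0.755], [0.0, 0.0, 0.0, 1.0]]
{'time_s': 0.1, 'joints': array([ 1.15499679e+00,  2.76485393e-01,  1.50596267e+00, -3.93677811e-06,
        1.36066861e+00, -1.21002077e-01]), 'joint_velocities': array([-0.00015843, -0.00111826, -0.00254869,  0.00052661,  0.00032204,
       -0.00076442]), 'tau': array([ 1.25251434e-03, -4.05457377e+01, -2.37778741e+01,  7.06418976e-02,
        2.97361391e-02, -5.35525373e-05]), 'tool_pos': array([0.16688786, 0.54977648, 0.22353512]), 'orientation': array([ 1.46865120e-01,  9.89156234e-01, -7.35235712e-04, -2.00220928e-04]), 'force': array([0.45438662, 0.15567425, 0.27208491]), 'ft_torque': array([ 0.02644242, -0.00297149, -0.03607864]), 'grip_force': 0.0, 'grip_width': 0.09426811806517026}
```

View pics/top.png

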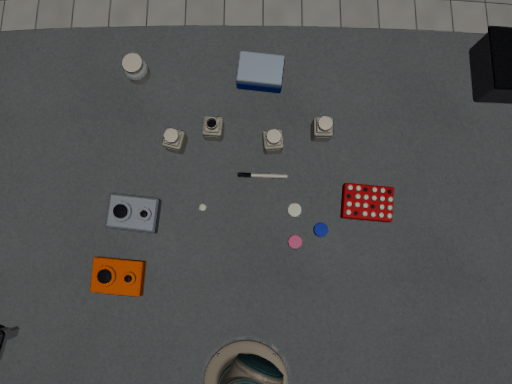

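View pics/side.png

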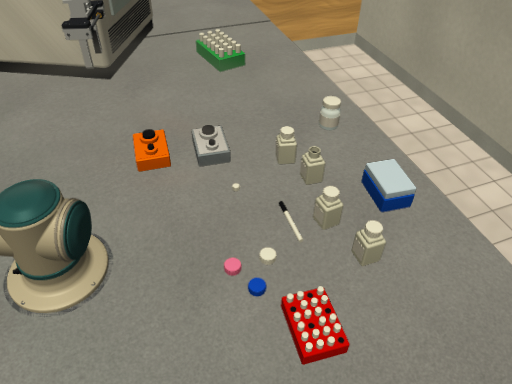

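The top view shows these candidates:
- **Boxes:** the grey console has its large button at (121,211) and its small one at (144,213). The orange look-alike is at (118,277).
- **Bottles:** the open bottle, with a dark mouth, is at (212,123). The capped ones are at (172,135), (273,135) and (325,123), and there is a far jar at (133,62).
- **Caps:** the wide white cap is at (295,210). Pink is at (295,242), blue at (321,230) and the narrow cap at (202,207).

I choose the grey console's left button, the bottle at (212,123) and the white cap at (295,210). Next I'll measure them and check one close crop.

```bash
python3 - <<'E'
from h import *
a=grab("top");b=grab("side")
def blob(f,u,v,dark,r=16):
    g=cv2.cvtColor(f["pixels"],cv2.COLOR_RGB2GRAY)[v-r:v+r,u-r:u+r]
    m=((g<45) if dark else (g>150)).astype(np.uint8)
    n,l,s,c=cv2.connectedComponentsWithStats(m)
    i=1+min(range(n-1),key=lambda k:np.hypot(*(c[k+1]-r))-0.02*s[k+1,4]); return c[i][0]+u-r,c[i][1]+v-r,s[i,2:5].tolist()
def tri(p,q):
    o1,d1=ray(a,*p[:2]);o2,d2=ray(b,*q[:2])
    t=np.linalg.lstsq(np.c_[d1,-d2],o2-o1,rcond=None)[0];x,y=o1+t[0]*d1,o2+t[1]*d2
    return (x+y)/2,np.linalg.norm(x-y)
for n,tu,su,dk,z in [("big",(121,211),(208,131),1,.05),("small",(144,213),(212,146),1,.05),("mouth",(212,123),(315,152),1,.097),("wide",(295,210),(268,255),0,.018),("narrow",(202,207),(236,186),0,.014),("ca",(172,135),(287,132),0,.1),("cb",(273,135),(330,194),0,.1),("cc",(325,123),(373,229),0,.1)]:
    p=blob(a,*tu,dk);q=blob(b,*su,dk);X,e=tri(p,q)
    print(n,np.round(p[:2],1),p[2],np.round(q[:2],1),q[2],"tri",X.round(3),round(e,4),"top@z",onz(a,*p[:2],z).round(3),"side@z",onz(b,*q[:2],z).round(3))
im=cv2.cvtColor(a["pixels"],cv2.COLOR_RGB2BGR)[95:245,90:345]
cv2.imwrite("pics/crop.png",cv2.resize(im,None,fx=3,fy=3,interpolation=cv2.INTER_CUBIC))
E
```

```text
big [119.8 210.8] [14, 13, 143] [210.8 143. ] [5, 3, 9] tri [ 0.435  0.334 -0.004] 0.0058 top@z [0.428 0.319 0.05 ] side@z [0.421 0.263 0.05 ]
small [143.4 213.5] [7, 6, 33] [210.8 143. ] [5, 3, 9] tri [0.421 0.258 0.053] 0.0019 top@z [0.422 0.259 0.05 ] side@z [0.421 0.263 0.05 ]Traceback (most recent call last):
  File "<stdin>", line 13, in <module>
  File "<stdin>", line 7, in blob
ValueError: min() iterable argument is empty
```

```bash
python3 - <<'E'
from h import *
a=grab("top");b=grab("side")
def blob(f,u,v,dark,r=12):
    g=cv2.cvtColor(f["pixels"],cv2.COLOR_RGB2GRAY)[v-r:v+r,u-r:u+r]
    m=((g<45) if dark else (g>150)).astype(np.uint8)
    n,l,s,c=cv2.connectedComponentsWithStats(m)
    if n<2: return u,v,[g.min(),g.max()]
    i=1+np.argmax(s[1:,4]); return c[i][0]+u-r,c[i][1]+v-r,s[i,2:5].tolist()
for n,tu,su,dk,z in [("big",(121,211),(208,131),1,.055),("small",(144,213),(212,146),1,.05),("mouth",(212,123),(315,152),1,.097),("wide",(295,210),(268,255),0,.018),("narrow",(202,207),(236,186),0,.014),("ca",(172,135),(287,132),0,.1),("cb",(273,135),(330,194),0,.1),("cc",(325,123),(373,229),0,.1)]:
    p=blob(a,*tu,dk);q=blob(b,*su,dk);P=onz(a,*p[:2],z)
    print(n,np.round(p[:2],1),p[2],"top@z",P.round(3),"side blob",np.round(q[:2],1),q[2],"reproj",np.round(proj(b,P),1))
A=cv2.cvtColor(a["pixels"],cv2.COLOR_RGB2BGR)[100:240,95:345]
B=cv2.cvtColor(b["pixels"],cv2.COLOR_RGB2BGR)[110:280,180:400]
A=cv2.resize(A,(750,420),interpolation=cv2.INTER_CUBIC)
cv2.imwrite("pics/crop.png",A)
cv2.imwrite("pics/crop2.png",cv2.resize(B,(770,595),interpolation=cv2.INTER_CUBIC))
E
```

```text
big [119.8 210.8] [14, 13, 143] top@z [0.428 0.318 0.055] side blob [209. 142.] [1, 1, 1] reproj [207.7 130.1]
small [143.4 213.5] [7, 6, 33] top@z [0.422 0.259 0.05 ] side blob [210.9 143.1] [5, 3, 8] reproj [211.6 143.8]
mouth [211.3 122.7] [9, 8, 55] top@z [0.644 0.088 0.097] side blob [315 152] [np.uint8(53), np.uint8(201)] reproj [313.9 150. ]
wide [294.4 209.4] [12, 12, 121] top@z [ 0.438 -0.123  0.018] side blob [267.3 253.4] [18, 14, 185] reproj [267.5 253.7]
narrow [202.3 207. ] [5, 5, 22] top@z [0.443 0.115 0.014] side blob [235.5 185.2] [8, 6, 31] reproj [235.5 185.4]
ca [171.9 136.8] [11, 12, 68] top@z [0.607 0.183 0.1  ] side blob [286.8 129.7] [14, 9, 89] reproj [285.7 130.9]
cb [273.8 135.5] [13, 12, 125] top@z [ 0.612 -0.066  0.1  ] side blob [330.8 191. ] [17, 12, 152] reproj [331.1 191.3]
cc [325.  122.9] [13, 12, 115] top@z [ 0.645 -0.191  0.1  ] side blob [373.9 226.4] [17, 14, 185] reproj [373.2 226.7]
```

View pics/crop.png

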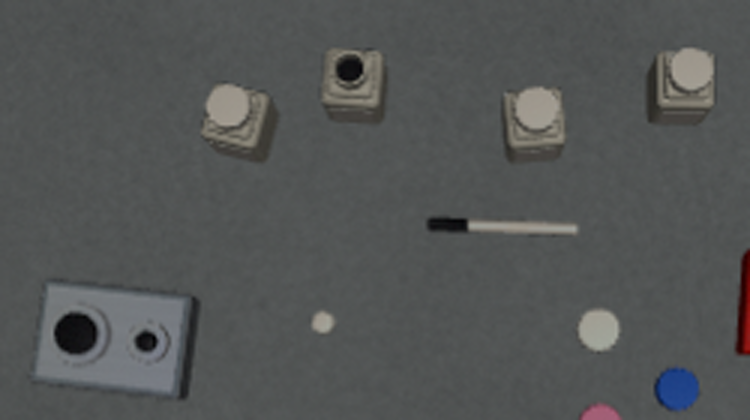

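View pics/crop2.png

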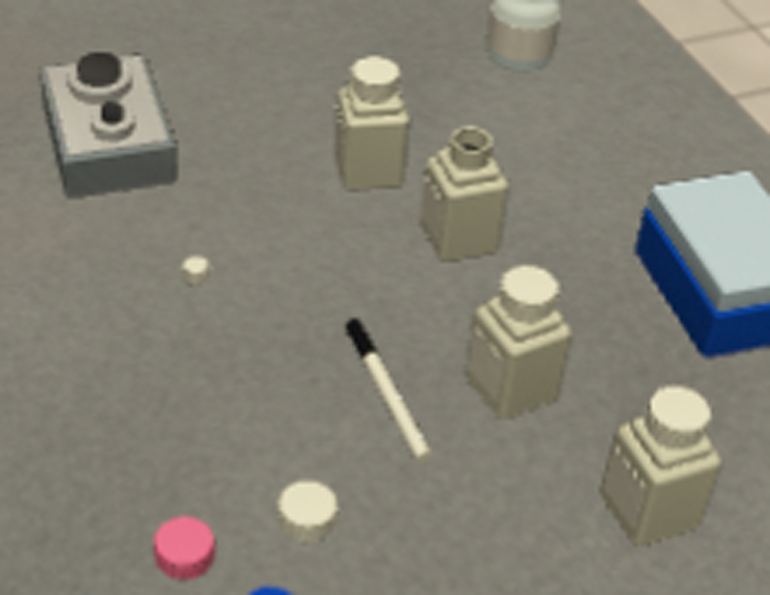

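The crops confirm the choice, and the projections agree to within about 1–2 px. Measured positions are big button (0.428, 0.318, 0.055), mouth (0.644, 0.088, 0.097) and wide cap (0.438, -0.123, 0.018). I'll move above the button with the fingers closing.

send_rows --series '[[0,[0.725,-0.644,0],[0,0,0]],[0,[0.725,-0.644,0],[0,0,0]],[0,[0.725,-0.644,0],[0,0,0]],[0,[0.725,-0.644,0],[0,0,0]],[0,[0.725,-0.644,0],[0,0,0]],[0,[0.725,-0.644,0],[0,0,0]],[0,[0.725,-0.644,0],[0,0,0]],[0,[0.725,-0.644,0],[0,0,0]],[0,[0.725,-0.644,0],[0,0,0]],[0,[0.725,-0.644,0],[0,0,0]],[0,[0.725,-0.644,0],[0,0,0]],[0,[0.725,-0.644,0],[0,0,0]]]'

```text
time_s: 1.3
tool_pos: [0.429, 0.3173, 0.2244]
orientation: [0.147, 0.989, 0.0, 0.0]
force: [0.1, 0.3, 0.6]
grip_width: 0.0173
grip_force: 0.0
```

send_rows --series '[[0,[0,0,-0.8],[0,0,0]],[0,[0,0,-0.8],[0,0,0]],[0,[0,0,-0.8],[0,0,0]],[0,[0,0,-0.8],[0,0,0]],[0,[0,0,0],[0,0,0]],[0,[0,0,0],[0,0,0]]]'

```text
time_s: 1.8
tool_pos: [0.4274, 0.3179, 0.1275]
orientation: [0.147, 0.989, -0.001, -0.001]
force: [0.5, 0.4, 0.7]
grip_width: 0.0002
grip_force: 0.0
```

```bash
python3 - <<'E'
from h import *
w=grab("wrist");save(w,"wrist.png");s=telemetry.get_state();p=s["tool_pos"]
print(p,s["orientation"],s["grip_width"])
print(proj(w,p),proj(w,[.428,.318,.055]),proj(w,[p[0],p[1],.055]))
g=cv2.cvtColor(w["pixels"],cv2.COLOR_RGB2GRAY);n,l,st,c=cv2.connectedComponentsWithStats((g<45).astype(np.uint8))
for i in range(1,n):
    if st[i,4]>150: print(st[i],c[i],onz(w,*c[i],.055))
E
```

```text
[0.42846951 0.31863465 0.12888903] [1.46874656e-01 9.89155076e-01 2.00542784e-04 1.75397291e-04] 0.0003930364012911519
(np.float64(257.71750191948763), np.float64(249.4698585831153)) (np.float64(255.94442578444773), np.float64(209.47728500125197)) (np.float64(256.86697711037937), np.float64(209.79132857268993))
[ 153  269   95   45 3082] [205.49351071 289.60869565] [0.48525446 0.25492165 0.055     ]
[ 262  269   95   48 3355] [303.73055142 289.79940387] [0.51013588 0.33657643 0.055     ]
[  0 381 512   3 775] [232.1316129 382.5716129] [0.5881305  0.24582951 0.055     ]
```

View pics/wrist.png

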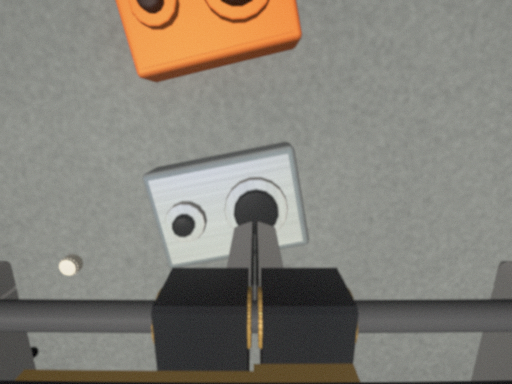

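The wrist view shows the large button at about (256,210), right under the closed fingertips, with the small one clear at (184,223). Pressing now.

send_rows --series '[[0,[0,0,-0.6],[0,0,0]],[0,[0,0,-0.6],[0,0,0]],[0,[0,0,-0.2],[0,0,0]],[0,[0,0,-0.2],[0,0,0]],[0,[0,0,-0.2],[0,0,0]],[0,[0,0,0],[0,0,0]],[0,[0,0,0],[0,0,0]]]'

```text
time_s: 2.43
tool_pos: [0.4288, 0.3189, 0.0757]
orientation: [0.147, 0.989, 0.001, 0.001]
force: [-0.5, -1.2, 5.3]
grip_width: 0.0006
grip_force: 2.2
```

send_rows --series '[[0,[0,0,-0.06],[0,0,0]],[0,[0,0,-0.06],[0,0,0]],[0,[0,0,0],[0,0,0]],[0,[0,0,0],[0,0,0]]]'

```text
time_s: 2.77
tool_pos: [0.4289, 0.319, 0.0747]
orientation: [0.147, 0.989, 0.001, 0.001]
force: [-4.8, -2.9, 21.0]
grip_width: 0.0002
grip_force: 10.8
```

send_rows --series '[[0,[0,0,0.13],[0,0,0]],[0,[0,0,0],[0,0,0]],[0,[0,0,0],[0,0,0]]]'

```text
time_s: 3.02
tool_pos: [0.429, 0.319, 0.0761]
orientation: [0.147, 0.989, 0.001, 0.001]
force: [-0.6, 0.6, 4.7]
grip_width: 0.0005
grip_force: 2.1
```

send_rows --series '[[0,[0,0,0.07],[0,0,0]],[0,[0,0,0],[0,0,0]],[0,[0,0,0],[0,0,0]]]'

```text
time_s: 3.27
tool_pos: [0.4289, 0.319, 0.077]
orientation: [0.147, 0.989, 0.001, 0.001]
force: [1.1, 1.5, 4.4]
grip_width: 0.0006
grip_force: 1.8
```

send_rows --series '[[0,[0,0,0.07],[0,0,0]],[0,[0,0,0],[0,0,0]],[0,[0,0,0],[0,0,0]]]'

```text
time_s: 3.52
tool_pos: [0.4288, 0.3188, 0.0789]
orientation: [0.147, 0.989, 0.0, 0.001]
force: [1.0, 1.0, 3.0]
grip_width: 0.0004
grip_force: 1.3
```

send_rows --series '[[0,[0,0,0.07],[0,0,0]],[0,[0,0,0],[0,0,0]],[0,[0,0,0],[0,0,0]]]'

```text
time_s: 3.77
tool_pos: [0.4278, 0.3181, 0.0807]
orientation: [0.147, 0.989, -0.0, -0.0]
force: [-0.0, -0.1, 2.5]
grip_width: 0.0005
grip_force: 0.8
```

The force fell about linearly from roughly 5 N after a hard stop at 21 N, so the press was complete. Next I lift and move over the open mouth.

send_rows --series '[[0,[0,0,0.8],[0,0,0]],[0,[0,0,0.8],[0,0,0]],[0,[0,0,0.8],[0,0,0]],[0,[0,0,0.8],[0,0,0]],[0,[0,0,0.8],[0,0,0]],[0,[0,0,0.8],[0,0,0]],[0,[0,0,0],[0,0,0]]]'

```text
time_s: 4.35
tool_pos: [0.4294, 0.3191, 0.2288]
orientation: [0.147, 0.989, 0.002, 0.002]
force: [0.0, 0.0, -0.2]
grip_width: 0.0003
grip_force: 0.0
```

send_rows --series '[[0,[0.6,-0.64,0],[0,0,0]],[0,[0.6,-0.64,0],[0,0,0]],[0,[0.6,-0.64,0],[0,0,0]],[0,[0.6,-0.64,0],[0,0,0]],[0,[0.6,-0.64,0],[0,0,0]],[0,[0.6,-0.64,0],[0,0,0]],[0,[0.6,-0.64,0],[0,0,0]],[0,[0.6,-0.64,0],[0,0,0]],[0,[0.6,-0.64,0],[0,0,0]],[0,[0.6,-0.64,0],[0,0,0]],[0,[0.6,-0.64,0],[0,0,0]],[0,[0.6,-0.64,0],[0,0,0]]]'

```text
time_s: 5.35
tool_pos: [0.6434, 0.0868, 0.2227]
orientation: [0.147, 0.989, -0.0, -0.002]
force: [-0.7, -0.5, 0.2]
grip_width: 0.0003
grip_force: 0.0
```

send_rows --series '[[0,[0,0,0],[0,0,0]],[0,[0,0,0],[0,0,0]]]'

```text
time_s: 5.52
tool_pos: [0.6434, 0.0868, 0.2224]
orientation: [0.148, 0.989, -0.0, -0.002]
force: [-0.5, -0.7, 0.1]
grip_width: 0.0006
grip_force: 0.0
```

```bash
python3 - <<'E'
from h import *
w=grab("wrist");b=grab("side");a=grab("top");save(w,"wrist2.png");p=telemetry.get_state()["tool_pos"]
print(p,proj(w,[.644,.088,.097]))
g=cv2.cvtColor(a["pixels"],cv2.COLOR_RGB2GRAY)[198:224,105:160]
n,l,st,c=cv2.connectedComponentsWithStats((g<45).astype(np.uint8));print([(st[i,4],(c[i]+[105,198]).round(1)) for i in range(1,n)])
E
```

```text
[0.64267875 0.08874909 0.22398302] (np.float64(256.75917052084833), np.float64(192.85465704454506))
[(np.int32(143), array([119.8, 210.8]))]
```

View pics/wrist2.png

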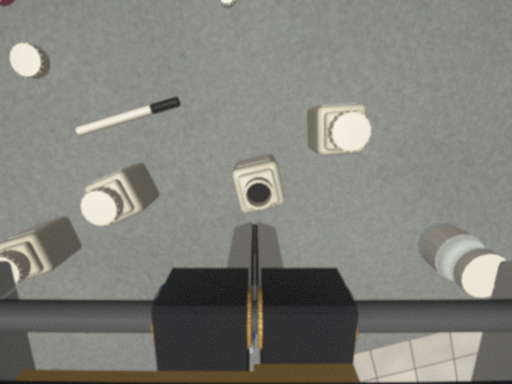

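The wrist view shows the open mouth at (259,192), against a predicted (257,193). I descend 80 mm and hold for over two seconds.

send_rows --series '[[0,[0,0,-0.67],[0,0,0]],[0,[0,0,-0.67],[0,0,0]],[0,[0,0,-0.67],[0,0,0]],[0,[0,0,-0.67],[0,0,0]],[0,[0,0,0],[0,0,0]],[0,[0,0,0],[0,0,0]],[0,[0,0,0],[0,0,0]],[0,[0,0,0],[0,0,0]],[0,[0,0,0],[0,0,0]],[0,[0,0,0],[0,0,0]],[0,[0,0,0],[0,0,0]],[0,[0,0,0],[0,0,0]]]'

```text
time_s: 6.67
tool_pos: [0.6443, 0.0879, 0.1449]
orientation: [0.147, 0.989, 0.0, 0.0]
force: [-0.5, -0.2, -0.3]
grip_width: 0.0007
grip_force: 0.0
```

send_rows --series '[[0,[0,0,0],[0,0,0]],[0,[0,0,0],[0,0,0]],[0,[0,0,0],[0,0,0]],[0,[0,0,0],[0,0,0]],[0,[0,0,0],[0,0,0]],[0,[0,0,0],[0,0,0]],[0,[0,0,0],[0,0,0]],[0,[0,0,0],[0,0,0]],[0,[0,0,0],[0,0,0]],[0,[0,0,0],[0,0,0]],[0,[0,0,0],[0,0,0]],[0,[0,0,0],[0,0,0]]]'

```text
time_s: 7.67
tool_pos: [0.6441, 0.088, 0.1445]
orientation: [0.147, 0.989, 0.0, 0.0]
force: [0.2, -0.4, -0.6]
grip_width: -0.0
grip_force: 0.0
```

send_rows --series '[[0,[0,0,0],[0,0,0]],[0,[0,0,0],[0,0,0]],[0,[0,0,0],[0,0,0]],[0,[0,0,0],[0,0,0]],[0,[0,0,0],[0,0,0]],[0,[0,0,0],[0,0,0]],[0,[0,0,0],[0,0,0]],[0,[0,0,0],[0,0,0]],[0,[0,0,0],[0,0,0]],[0,[0,0,0],[0,0,0]]]'

```text
time_s: 8.5
tool_pos: [0.6441, 0.088, 0.1445]
orientation: [0.147, 0.989, 0.0, 0.0]
force: [0.2, 0.0, 0.5]
grip_width: 0.0004
grip_force: 0.0
```

```bash
python3 - <<'E'
from h import *
b=grab("side");B=cv2.cvtColor(b["pixels"],cv2.COLOR_RGB2BGR)[60:260,170:420]
cv2.imwrite("pics/hold.png",cv2.resize(B,(750,600)));print(telemetry.get_state()["tool_pos"])
E
```

```text
[0.64409272 0.08798753 0.14451933]
```

View pics/hold.png

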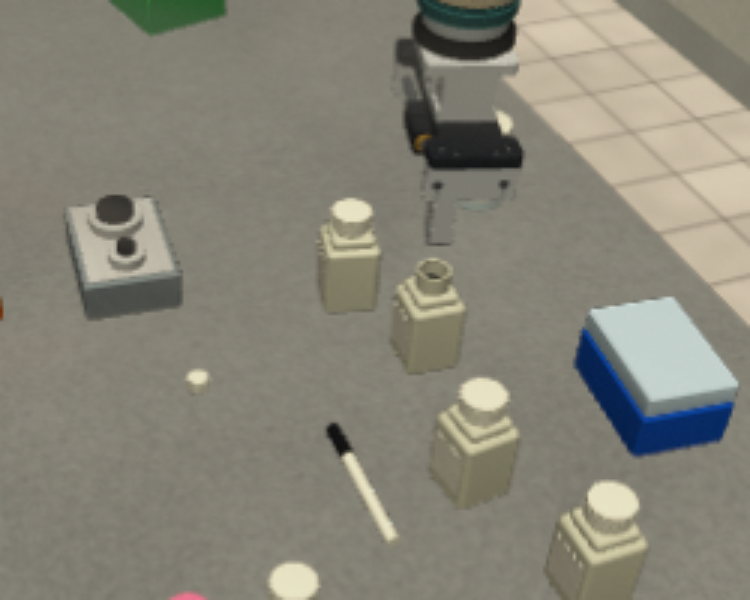

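The side view shows the fingertips at (440,242) in the crop, just above the mouth at (435,272). Nothing has moved and both buttons are up. On to the wide cap.

send_rows --series '[[0,[0,0,0.67],[0,0,0]],[0,[0,0,0.67],[0,0,0]],[0,[0,0,0.67],[0,0,0]],[0,[0,0,0.67],[0,0,0]],[0,[0,0,0],[0,0,0]]]'

```text
time_s: 8.97
tool_pos: [0.6464, 0.0881, 0.2294]
orientation: [0.147, 0.989, 0.001, 0.004]
force: [-0.4, -0.2, 0.6]
grip_width: 0.0009
grip_force: 0.0
```

send_rows --series '[[0,[-0.572,-0.586,0],[0,0,0]],[0,[-0.572,-0.586,0],[0,0,0]],[0,[-0.572,-0.586,0],[0,0,0]],[0,[-0.572,-0.586,0],[0,0,0]],[0,[-0.572,-0.586,0],[0,0,0]],[0,[-0.572,-0.586,0],[0,0,0]],[0,[-0.572,-0.586,0],[0,0,0]],[0,[-0.572,-0.586,0],[0,0,0]],[0,[-0.572,-0.586,0],[0,0,0]],[0,[-0.572,-0.586,0],[0,0,0]],[0,[-0.572,-0.586,0],[0,0,0]],[0,[-0.572,-0.586,0],[0,0,0]]]'

```text
time_s: 9.97
tool_pos: [0.4367, -0.1234, 0.2238]
orientation: [0.147, 0.989, 0.0, -0.001]
force: [-0.8, -0.6, 0.2]
grip_width: 0.0005
grip_force: 0.0
```

send_rows --series '[[0,[0,0,-0.7],[0,0,0]],[0,[0,0,-0.7],[0,0,0]],[0,[0,0,-0.7],[0,0,0]],[0,[0,0,-0.7],[0,0,0]],[0,[0,0,0],[0,0,0]],[0,[0,0,0],[0,0,0]]]'

```text
time_s: 10.47
tool_pos: [0.437, -0.1225, 0.1397]
orientation: [0.147, 0.989, 0.001, -0.002]
force: [-0.2, 0.1, -0.4]
grip_width: 0.0005
grip_force: 0.0
```

```bash
python3 - <<'E'
from h import *
w=grab("wrist");save(w,"wrist3.png");print(telemetry.get_state()["tool_pos"],proj(w,[.438,-.123,.018]))
E
```

```text
[ 0.43810228 -0.12295702  0.14085012] (np.float64(255.00077792622352), np.float64(194.5796609208098))
```

View pics/wrist3.png

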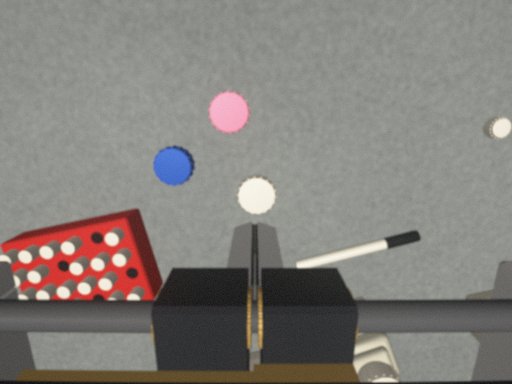

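The white cap is at (257,195), as predicted at (255,195). Descending to about 27 mm fingertip clearance.

send_rows --series '[[0,[0,0,-0.6],[0,0,0]],[0,[0,0,-0.6],[0,0,0]],[0,[0,0,-0.6],[0,0,0]],[0,[0,0,-0.5],[0,0,0]],[0,[0,0,-0.27],[0,0,0]],[0,[0,0,0],[0,0,0]],[0,[0,0,0],[0,0,0]],[0,[0,0,0],[0,0,0]],[0,[0,0,0],[0,0,0]],[0,[0,0,0],[0,0,0]],[0,[0,0,0],[0,0,0]]]'

```text
time_s: 11.43
tool_pos: [0.4386, -0.1232, 0.0644]
orientation: [0.147, 0.989, -0.0, 0.001]
force: [0.4, -0.4, -0.1]
grip_width: 0.0005
grip_force: 0.0
```

```bash
python3 - <<'E'
from h import *
s=telemetry.get_state();print(s["tool_pos"],s["force"])
p=s["tool_pos"]
if np.hypot(p[0]-.438,p[1]+.123)<.006 and .055<p[2]<.075: print(order.hand_in())
E
```

```text
[ 0.43858422 -0.12315273  0.06441241] [ 0.40473498 -0.44964038 -0.13107342]
the job is handed in; nothing more can be done
None
```

The job is handed in, with no verdict returned: I pressed the large button fully and released it, held over the open bottle's mouth for over 2 s, and finished pointing at the wide white cap, fingertips about 27 mm above it.

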